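# Shut the paint drawer and the brush box

### The arm

A 7-joint arm with a two-finger parallel gripper is mounted at the origin on the work surface. World frame = base frame: x ahead of the robot, y to its left, z up, the work surface at z = 0. Lengths are in m, angles in rad, forces in N, time in s.
With the tool pointing down it reaches from about 0.425 to 0.925 m from the base axis. Payload 6.8 kg.
Tool frame: the origin (TCP) lies midway between the tips of the shut fingers; the grasp point (between the pads) lies 19 mm behind it (bot.pinch_z is the distance from the TCP to the grasp point, in m); z points along the fingers, y is the line along which they close (so a half turn about z gives the same grasp; the last joint's range is limited). The gripper opens to 85 mm and grips with 20 to 120 N. Pads are 22 mm wide; open, the fingers measure 114 mm over their backs; the gripper's body (76 mm by 85 mm) begins 54 mm behind the grasp point. The pads swing forward as they close: fully open they stand 13 mm farther back than shut.
Start: joints at [-1.433, 0.477, 0.022, 1.555, -0.011, 1.109, -0.083], TCP at [0.164, 0.655, 0.231] pointing down, gripper open.
Joint ranges: [-2.96, 2.96], [-0.34, 2.1], [-1.41, 1.46], [0.24, 2.44], [-1.37, 4.51], [0.17, 1.92], [-2.96, 2.96]. Speed limits (rad/s): [2.39, 2.39, 3.14, 3.14, 3.14, 3.14, 3.14].

### API

Orientations are given as a unit quaternion [w, x, y, z].
In Python, from station import bot, imaging gives the robot as it stands. The module is installed in compiled form; this text tells all that it offers.
- The arm moves only by the tool carry_out, never from a script. Its argument "targets" is a list of rows, each a list of 5 numbers: the shift along the tool's x, y, z in cm, then the turn about the tool's z in degrees, then the opening, from -1 (shut) to 1 (fully open). In form: [[x, y, z, yaw, gripper], ...]. A call has 1 to 12 rows; each row shifts and turns the commanded pose from where the row before left it, along the tool's axes as they then stand; what a row does not reach is not made up. A row lasts 1/10 s, in which the tool goes at most 50 mm and 8.59 degrees, less where a joint would pass 70% of its speed; a pose out of reach is approached as far as the arm can. A call is refused whole if a number of a shift passes 5 or a number of a turn 8.59, either way. A call with a gripper value outside its range is refused whole. The fingers move at their own pace and stop on an object; "force" is the grip in N (left out, the last holds). Time passes only in rows, so rows that do not move let the fingers close. It gives the time, the measured TCP pose, the force, the opening and the grip force at its end, in the units of the state.
- bot.get_obs(): the state, without advancing time (a new reading comes with each control period).
- imaging.read_camera(name): name is "scene" or "top"; returns the picture (420x560x3 uint8, red, green, blue); there is no depth.
- imaging.calibration(name): a dict with "fx", "fy", "cx", "cy" (pixels), "extrinsics" (4x4, takes a point from world to camera coordinates). Camera axes: x right, y up, looking along -z (the intrinsics and any distortion apply to the point x, -y, -z); pixel columns grow to the right and rows downward; lengths in m; the calibration is good to about 2 mm. A picture is of the moment at which its call begins. calibration takes no time and is no camera call.
- bot.hand_in(): hands the job in; it is judged then, once.
The state is a dict: "t": time; "q": joint angles; "joint_vel": joint speeds; "joint_torque": joint torques, N m; "eef_pos": TCP position; "tool_rot": TCP orientation; "contact_force": force on the tool from outside, world axes, zero at the start; "torque": the same for the moment, N m; "gripper_width": opening from 0.0 (shut) to 1.0 (fully open); "grasp_force": force on a finger pad.
Only numpy, scipy, OpenCV 4.12 (cv2) and the standard library are available. Lean on these libraries where they do the work, as an engineer would, in place of code of your own. Each camera call takes 0.05 s, during which the arm holds its last target. There are 200 camera calls.

### The job

Put the paint things away: with the fingertips, gently push the drawer full of paint pots fully shut, and push the standing lid of the brush box over and down until it is closed. Do not pinch or lift anything and do not slam anything; leave the look-alike drawer of peg dolls open just as it is to dry, and leave the brush box and the loose things where they stand. Finish with the hand clear.

Things in the scene. Friction and masses are not known exactly. Their poses are not given: they have to be found in the camera images.
- paint_case: Pale wooden case of the paint drawer, fixed to the table, 120 mm wide, 180 mm deep, 85 mm high. Origin in the middle of the lower edge of its front face, x level into the case, z up. It stands in one of three places side by side, turned up to 0.15 rad either way.
- paint_drawer (a joint): Opening of the drawer to be shut, m: 0 is shut (front against the case), growing as it comes out; 0.06 to 0.10 at the start. It holds six fixed round paint pots 46 mm tall with flat lids, lower than its front. It slides stiffly (about 1.5 N), stays where left and stops at 0. A 4 mm cork strip (paint_drawer_c0) lines its front inside.
- paint_drawer_front (a point): Point in the middle of the drawer front's outer face, 35 mm above the table, moving with it. Its x axis points level into the case (the shutting direction), z up. Front panel 120 mm wide, 80 mm high (3 to 83 mm above the table), 10 mm thick, with a finger notch 44 mm wide, 16 mm deep in the middle of its top edge; no handle.
- doll_drawer (a joint): Opening of the other, equal drawer in an equal case, m, 0.06 to 0.10 at the start; it holds six fixed peg dolls with round ball heads and must stay as it is.
- doll_drawer_front (a point): The same point and axes on the doll drawer, whose front and case are equal to the paint drawer's.
- brush_box: Dark wooden box, loose on the table, 1.2 kg, 130 mm (x) by 120 mm (y), 60 mm high without the lid, brushes inside; origin at the centre of its underside, z up. The lid's hinge runs along y on its +x rim (far from the robot); the -x rim faces the robot. It stands in one of the three places, turned up to 0.15 rad.
- box_lid (a joint): Angle of the brush box's lid, rad: 0 is shut flat on the box, growing as it opens up and back; 1.4 to 1.75 at the start (about upright). The hinge is stiff (0.2 N m): the lid stays at any angle. The lid is a flat board 130 mm long (hinge to free edge), 120 mm wide, 8 mm thick, without a handle, with a 4 mm cork lining (box_lid_c0) inside.
- lid_hinge (a point): Middle of the hinge line, at the lid's lower (inner) face on the box's +x rim, 60.5 mm above the table. Axes turn with the lid: -x points from the hinge to the free edge, z out of the lid's outer face (up when shut, away from the robot when the lid stands open).
- lid_edge (a point): Middle of the lid's free edge on its outer face, 130 mm from the hinge; same axes as lid_hinge.
- pot_a: Loose paint pot, 40 mm diameter, 55 mm tall, white lid; origin at the centre of its underside. Leave alone.
- pot_b: Loose paint pot, 40 mm diameter, 55 mm tall, wooden lid; origin at the centre of its underside. Leave alone.
- peg_doll: Loose wooden peg doll, 30 mm diameter, 75 mm tall; origin at the centre of its underside. Leave alone.
- brush_jar: Loose blue-green jar of brushes, 72 mm diameter, 85 mm tall, brushes up to 180 mm above the table and 37 mm out from its axis; origin at the centre of its underside. Leave alone.
Things that resemble listed ones, but are neither listed nor needed, are in the scene too. Several things have the shape of the brush_box; the one meant has the colours described above. What is shaped like the paint_case but turquoise is not meant.

How it is judged:
By the outcome, as a careful person would: the job done as asked, in the order asked, and still so for the second after the job is handed in, with the robot touching nothing.
It also fails if it takes over 51 s, if anything falls off the work surface, if the arm or the gripper's body presses on something with over 40 N, if the wrist force passes 120 N, or if a joint passes its speed limit or range.

## Working session

There is one attempt and no reset: what is moved stays moved. The work goes in short steps, Python scripts to look and compute and a tool call to move; the robot and the scene stay as the last step left them, time stands still between calls to the robot, and variables do not carry over. Pictures are saved under pics/ and viewed, at most 10 in all, crops included, and the job is handed in when it is done.

Besides the shell and the picture viewer there is one more tool, called after "Emit:" as a command line: name --pt "numbers of a row" for each row, then --argument value for the rest. carry_out: Moves the arm, as the interface text tells. Its arguments: {"type":"object","properties":{"targets":{"type":"array"},"force":{"type":"number"}},"required":["targets"]}

```bash
mkdir -p pics; python3 - <<'E'
from station import bot, imaging
import cv2
for n in("scene","top"):
    cv2.imwrite(f"pics/{n}0.png",cv2.resize(imaging.read_camera(n)[:,:,::-1],(800,600),interpolation=cv2.INTER_CUBIC))
    c=imaging.calibration(n);print({k:(v.round(3).tolist() if hasattr(v,'round') and hasattr(v,'tolist') else v) for k,v in c.items()})
o=bot.get_obs();print(o)
E
```

```text
{'fx': 408.72443245163254, 'fy': 408.72443245163254, 'cx': 281.3936599851485, 'cy': 207.8128252310098, 'extrinsics': [[0.004, 1.0, 0.015, -0.024], [-0.802, -0.006, 0.598, 0.297], [0.598, -0.014, 0.801, -1.352], [0.0, 0.0, 0.0, 1.0]]}
{'fx': 435.1360268308023, 'fy': 435.1360268308023, 'cx': 279.21335489718774, 'cy': 207.14276200882588, 'extrinsics': [[0.008, -1.0, 0.01, 0.031], [0.989, 0.01, 0.147, -0.434], [-0.147, 0.009, 0.989, -1.072], [0.0, 0.0, 0.0, 1.0]]}
{'t': 0.1, 'q': array([-1.43310211,  0.47772187,  0.02234694,  1.55632494, -0.01150431,
        1.10930364, -0.08308305]), 'joint_vel': array([ 0.00069761, -0.00148616, -0.00072245, -0.00187748, -0.00070581,
        0.00174745, -0.00023302]), 'joint_torque': array([ 4.85429628e-03, -5.97764111e+01,  1.61395557e+00, -2.81953043e+01,
        1.28432052e-02,  5.08487632e-03, -9.76160123e-06]), 'eef_pos': array([0.16412955, 0.65420354, 0.23043172]), 'tool_rot': array([-4.18740876e-05,  1.22572290e-01,  9.92459254e-01, -8.13723477e-04]), 'contact_force': array([-1.21155005, -0.73089384, -0.21986287]), 'torque': array([-0.0053577 , -0.00890052,  0.03226563]), 'grasp_force': 0.0, 'gripper_width': 0.9974583527659904}
```

View pics/scene0.png

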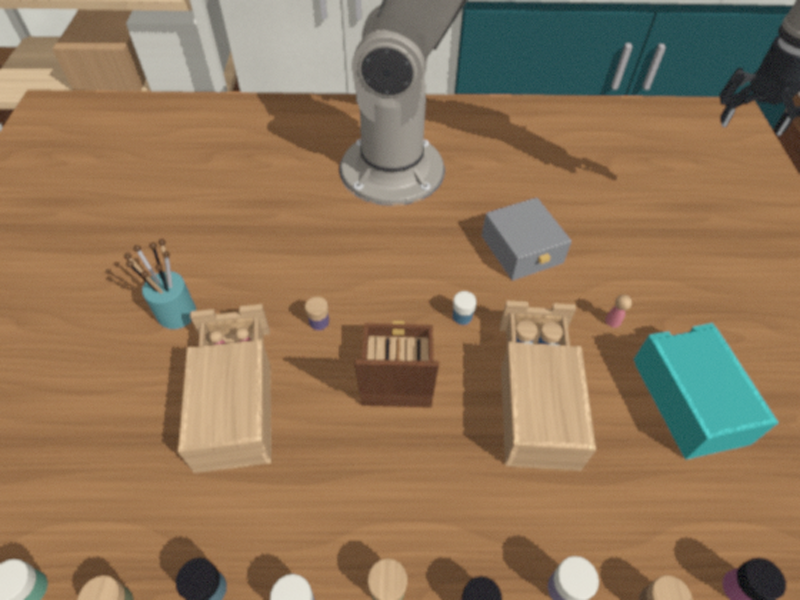

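View pics/top0.png

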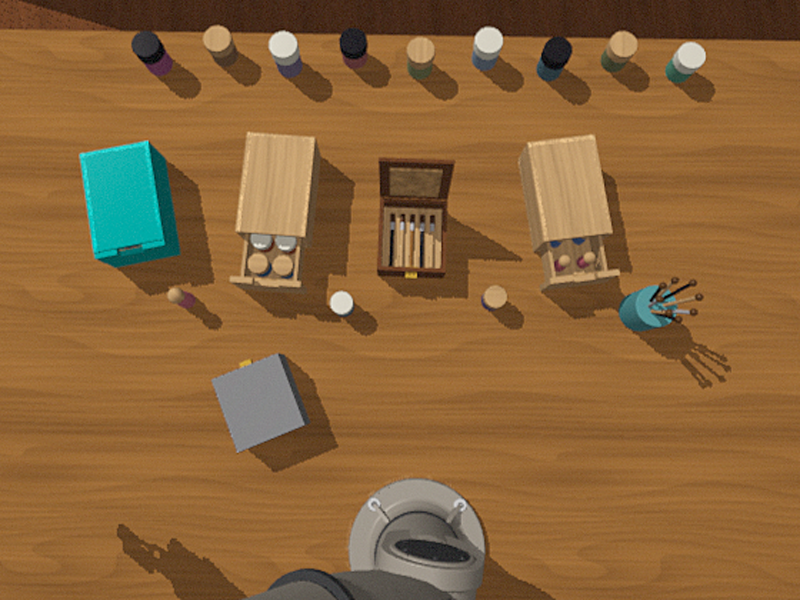

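Top view (800x600): wooden drawer candidates are the left one at (272,262), with flat-lidded pots, and the right one at (575,262), with ball-headed dolls. The turquoise case at (130,205) is not meant. Box candidates are the dark one with its lid up at (412,225) and the grey one at (258,402), which is not meant. I choose the left drawer and the dark box, and check them in a crop.

```bash
python3 - <<'E'
from station import bot, imaging
import cv2
im=imaging.read_camera("top")[:,:,::-1]
cv2.imwrite("pics/c1.png",cv2.resize(im[85:235,150:350],None,fx=4,fy=4,interpolation=cv2.INTER_CUBIC))
im=imaging.read_camera("scene")[:,:,::-1]
cv2.imwrite("pics/c2.png",cv2.resize(im[195:335,235:435],None,fx=4,fy=4,interpolation=cv2.INTER_CUBIC))
E
```

```text
(no output)
```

View pics/c1.png

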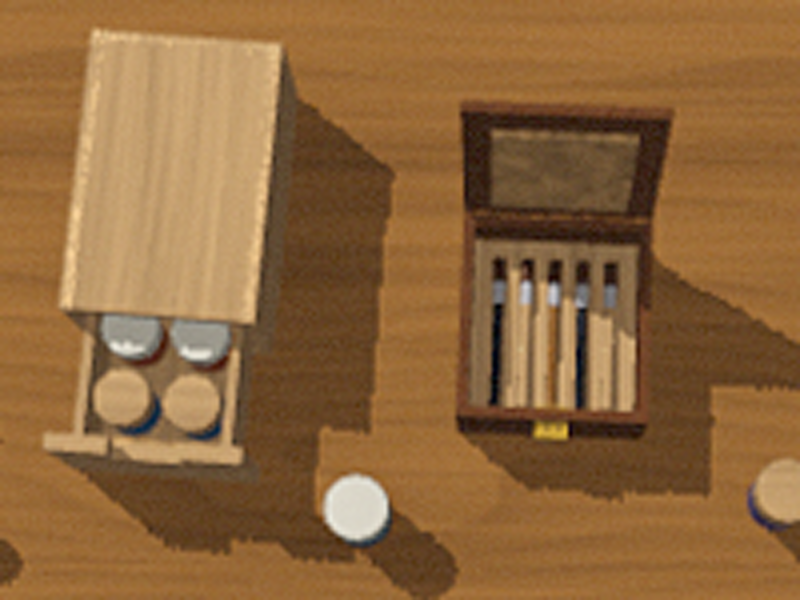

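View pics/c2.png

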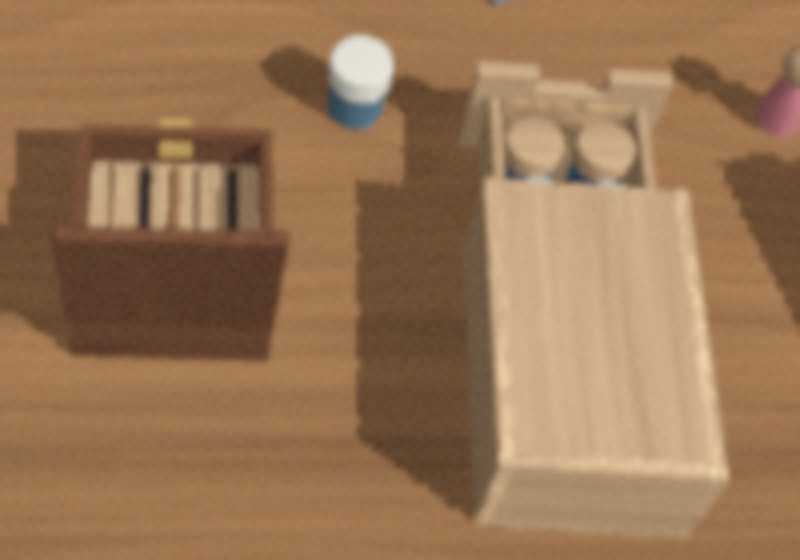

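The crops confirm it. The left drawer has flat-lidded pots, with its front's top edge from (45,452) to (243,462) in crop 1. The dark brush box has its lid up, with the free edge from (463,103) to (673,109).

```bash
cat > h.py <<'E'
from station import bot, imaging
import numpy as np
from scipy.spatial.transform import Rotation as R
def ray(n,u,v):
    c=imaging.calibration(n);E=np.array(c["extrinsics"]);Rm,t=E[:3,:3],E[:3,3]
    d=Rm.T@np.array([(u-c["cx"])/c["fx"],-(v-c["cy"])/c["fy"],-1]);return -Rm.T@t,d
def at(n,u,v,z):
    o,d=ray(n,u,v);return (o+d*(z-o[2])/d[2]).round(4)
def tri(a,b):
    (o1,d1),(o2,d2)=ray("top",*a),ray("scene",*b)
    s=np.linalg.lstsq(np.c_[d1,-d2],o2-o1,rcond=None)[0];p,q=o1+d1*s[0],o2+d2*s[1]
    return ((p+q)/2).round(4),np.linalg.norm(p-q).round(4)
T=lambda u,v:(u/4+150-.375,v/4+85-.375)
S=lambda u,v:(u/4+235-.375,v/4+195-.375)
E
python3 - <<'E'
from h import *
print("cam",ray("top",0,0)[0],ray("scene",0,0)[0])
for p in[(95,30),(282,42),(252,325),(62,308)]:print("case",at("top",*T(*p),.085))
for p in[(46,453),(243,462)]:print("front",at("top",*T(*p),.083))
for p in[(480,63),(671,73)]:print("frontS",at("scene",*S(*p),.083))
for p in[(485,185),(688,192),(725,475),(495,470)]:print("caseS",at("scene",*S(*p),.085))
for p in[(459,415),(645,420),(467,212),(655,216)]:print("box",at("top",*T(*p),.060))
for p in[(87,128),(271,132)]:print("boxS",at("scene",*S(*p),.060))
print("lid",tri(T(463,104),S(288,237)),tri(T(673,110),S(55,234)))
print("potA",at("top",*T(357,508),.055), "potB",at("top",(494/800*560),295*.7,.055),"jar",at("top",650*.7,308*.7,.085),"doll",at("top",176*.7,295*.7,.07),"grey",[at("top",x*.7,y*.7,.07) for x,y in[(212,380),(282,353),(306,425),(238,451)]])
print("ddraw",at("top",548*.7,286*.7,.083),at("top",619*.7,276*.7,.083))
print(R.from_quat(bot.get_obs()["tool_rot"][[1,2,3,0]]).as_matrix().round(3))
E
```

```text
cam [0.27098007 0.04419261 1.12371881] [1.04599194 0.0068044  0.90619874]
case [0.7145 0.3027 0.085 ]
case [0.7081 0.1855 0.085 ]
case [0.5261 0.1987 0.085 ]
case [0.5355 0.3149 0.085 ]
front [0.4458 0.3209 0.083 ]
front [0.4415 0.2018 0.083 ]
frontS [0.4385 0.2053 0.083 ]
frontS [0.4453 0.3245 0.083 ]
caseS [0.5298 0.1979 0.085 ]
caseS [0.534 0.318 0.085]
caseS [0.7094 0.3047 0.085 ]
caseS [0.707  0.1832 0.085 ]
box [0.4763 0.0721 0.06  ]
box [ 0.4743 -0.0436  0.06  ]
box [0.607  0.0688 0.06  ]
box [ 0.6058 -0.0502  0.06  ]
boxS [ 0.4737 -0.0407  0.06  ]
boxS [0.476  0.0741 0.06  ]
lid (array([0.6281, 0.0694, 0.1914]), np.float64(0.0012)) (array([ 0.6264, -0.0481,  0.1904]), np.float64(0.0016))
potA [0.418  0.1346 0.055 ] potB [ 0.4335 -0.1309  0.055 ] jar [ 0.4093 -0.3899  0.085 ] doll [0.4258 0.4156 0.07  ] grey [array([0.2825, 0.3467, 0.07  ]), array([0.3286, 0.2313, 0.07  ]), array([0.2098, 0.1873, 0.07  ]), array([0.1669, 0.2979, 0.07  ])]
ddraw [ 0.4456 -0.2185  0.083 ] [ 0.4641 -0.3405  0.083 ]
[[-0.97   0.243 -0.   ]
 [ 0.243  0.97  -0.001]
 [-0.    -0.001 -1.   ]]
```

Emit:
carry_out --pt "-1.5 -1.6 0 0 -1" --pt "-3.5 -3.6 0 0 -1" --pt "-3.5 -3.6 0 0 -1" --pt "-3.5 -3.6 0 0 -1" --pt "-3.5 -3.6 0 0 -1" --pt "-3.5 -3.6 0 0 -1" --pt "-3.5 -3.6 0 0 -1" --pt "-3.5 -3.6 0 0 -1" --pt "-3.5 -3.6 0 0 -1" --pt "-1.9 -1.8 0 0 -1" --pt "0 0 0 -5.3 -1" --pt "0 0 0 -5.4 -1"

```text
t: 1.4
eef_pos: [0.3902, 0.2663, 0.2314]
tool_rot: [0.0, 0.029, 1.0, 0.0]
contact_force: [-1.2, 0.2, -0.1]
gripper_width: -0.002
grasp_force: 0.0
```

Emit:
carry_out --pt "0 0 3 0 -1" --pt "0 0 4 0 -1" --pt "0 0 4 0 -1" --pt "0 0 4 0 -1" --pt "0 0 3 0 -1" --pt "0 0 1.5 0 -1" --pt "0 0 0 0 -1" --pt "-1 0 0 0 -1" --pt "-0.8 0 0 0 -1" --pt "-0.5 0 0 0 -1" --pt "0 0 0 0 -1"

```text
t: 2.5
eef_pos: [0.4144, 0.2664, 0.0373]
tool_rot: [0.001, 0.03, 1.0, 0.001]
contact_force: [-0.2, 0.1, 0.8]
gripper_width: -0.002
grasp_force: 0.0
```

Emit:
carry_out --pt "-0.2 0 0 0 -1" --pt "-0.2 0 0 0 -1" --pt "-0.2 0 0 0 -1" --pt "-0.2 0 0 0 -1" --pt "-0.2 0 0 0 -1" --pt "-0.2 0 0 0 -1" --pt "-0.2 0 0 0 -1" --pt "-0.2 0 0 0 -1" --pt "-0.2 0 0 0 -1" --pt "-0.2 0 0 0 -1" --pt "-0.2 0 0 0 -1" --pt "-0.2 0 0 0 -1"

```text
t: 3.7
eef_pos: [0.4362, 0.2646, 0.0362]
tool_rot: [-0.0, 0.029, 1.0, -0.0]
contact_force: [-1.8, -1.0, 0.7]
gripper_width: -0.001
grasp_force: 0.0
```

Emit:
carry_out --pt "-0.3 0 0 0 -1" --pt "-0.4 0 0 0 -1" --pt "-0.4 0 0 0 -1" --pt "-0.4 0 0 0 -1" --pt "-0.4 0 0 0 -1" --pt "-0.4 0 0 0 -1" --pt "-0.4 0 0 0 -1" --pt "-0.4 0 0 0 -1" --pt "-0.4 0 0 0 -1" --pt "-0.4 0 0 0 -1" --pt "-0.4 0 0 0 -1" --pt "-0.4 0 0 0 -1"

```text
t: 4.9
eef_pos: [0.4838, 0.2619, 0.0363]
tool_rot: [0.0, 0.03, 1.0, 0.0]
contact_force: [-2.0, -1.0, 0.6]
gripper_width: -0.003
grasp_force: 0.0
```

Emit:
carry_out --pt "-0.2 0 0 0 -1" --pt "-0.2 0 0 0 -1" --pt "-0.2 0 0 0 -1" --pt "-0.2 0 0 0 -1" --pt "-0.2 0 0 0 -1" --pt "-0.2 0 0 0 -1" --pt "-0.2 0 0 0 -1"

```text
t: 5.6
eef_pos: [0.4976, 0.2611, 0.0363]
tool_rot: [0.0, 0.029, 1.0, 0.0]
contact_force: [-1.5, -0.8, 0.9]
gripper_width: 0.002
grasp_force: 0.0
```

Now slowly, in about 1 mm rows, watching the force for the stop.

Emit:
carry_out --pt "-0.1 0 0 0 -1" --pt "-0.1 0 0 0 -1" --pt "-0.1 0 0 0 -1" --pt "-0.1 0 0 0 -1" --pt "-0.1 0 0 0 -1" --pt "-0.1 0 0 0 -1"

```text
t: 6.2
eef_pos: [0.5035, 0.2607, 0.0363]
tool_rot: [-0.0, 0.03, 1.0, -0.0]
contact_force: [-2.0, -0.4, 0.3]
gripper_width: -0.005
grasp_force: 0.0
```

Emit:
carry_out --pt "-0.1 0 0 0 -1" --pt "-0.1 0 0 0 -1" --pt "-0.1 0 0 0 -1"

```text
t: 6.5
eef_pos: [0.5065, 0.2606, 0.0363]
tool_rot: [-0.0, 0.03, 1.0, -0.0]
contact_force: [-1.1, -0.1, -0.3]
gripper_width: -0.001
grasp_force: 0.0
```

Emit:
carry_out --pt "-0.1 0 0 0 -1" --pt "-0.1 0 0 0 -1"

```text
t: 6.7
eef_pos: [0.5085, 0.2604, 0.0363]
tool_rot: [-0.0, 0.03, 1.0, 0.0]
contact_force: [-2.4, -0.2, 0.7]
gripper_width: -0.0
grasp_force: 0.0
```

Emit:
carry_out --pt "-0.1 0 0 0 -1" --pt "-0.1 0 0 0 -1"

```text
t: 6.9
eef_pos: [0.5087, 0.2602, 0.0359]
tool_rot: [-0.002, 0.029, 1.0, -0.0]
contact_force: [-8.4, -0.3, 1.3]
gripper_width: -0.002
grasp_force: 0.0
```

```bash
python3 - <<'E'
from station import bot, imaging
import cv2,numpy as np
a=imaging.read_camera("top")[:,:,::-1]; b=imaging.read_camera("scene")[:,:,::-1]
f=lambda i:cv2.resize(i,(400,520),interpolation=cv2.INTER_CUBIC)
cv2.imwrite("pics/c3.png",np.hstack([f(a[85:215,150:250]),f(b[195:325,340:440])]))
E
```

```text
(no output)
```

View pics/c3.png

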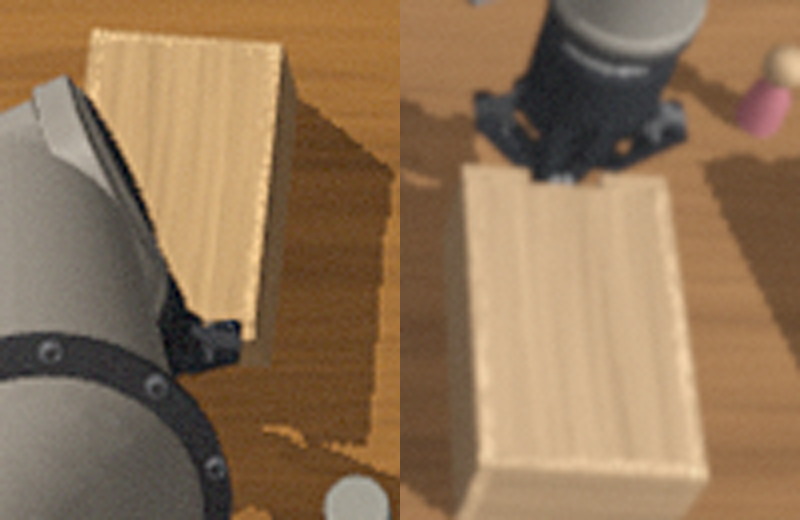

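The stop was reached at 8 N and the front sits flush against the case with only the notch showing at (565,180), so the drawer is shut. I back off, rise and go behind the lid.

Emit:
carry_out --pt "0.5 0 0 0 -1" --pt "1.5 0 0 0 -1" --pt "2 0 0 0 -1" --pt "1 0 -2 0 -1" --pt "0 0 -4 0 -1" --pt "0 0 -4 0 -1" --pt "0 0 -4 0 -1" --pt "0 0 -4 0 -1" --pt "0 0 -3.4 -2 -1" --pt "0 0 0 0 -1"

```text
t: 8.0
eef_pos: [0.4636, 0.2649, 0.2558]
tool_rot: [0.004, 0.012, 1.0, 0.003]
contact_force: [0.3, -0.5, -0.2]
gripper_width: -0.001
grasp_force: 0.0
```

Emit:
carry_out --pt "-1.5 -1.5 0 0 -1" --pt "-3 -3 0 0 -1" --pt "-3 -3 0 0 -1" --pt "-3 -3 0 0 -1" --pt "-3 -3 0 0 -1" --pt "-3 -3 0 0 -1" --pt "-3 -3 0 0 -1" --pt "-3 -3 0 0 -1" --pt "-0.8 -1.2 0 0 -1" --pt "0 0 0 0 -1"

```text
t: 9.0
eef_pos: [0.6883, 0.0173, 0.2493]
tool_rot: [-0.0, 0.014, 1.0, -0.001]
contact_force: [-0.2, -0.3, 1.0]
gripper_width: 0.0
grasp_force: 0.0
```

```bash
python3 - <<'E'
from h import *
import cv2
b=imaging.read_camera("scene")[:,:,::-1]
cv2.imwrite("pics/c4.png",cv2.resize(b[120:340,200:440],(800,600)[:2] and (654,600),interpolation=cv2.INTER_CUBIC))
o=bot.get_obs();print(o["eef_pos"],R.from_quat(o["tool_rot"][[1,2,3,0]]).as_matrix().round(3).tolist())
E
```

```text
[0.68747049 0.02011548 0.24939298] [[-1.0, 0.026, -0.001], [0.026, 1.0, -0.0], [0.001, -0.0, -1.0]]
```

View pics/c4.png

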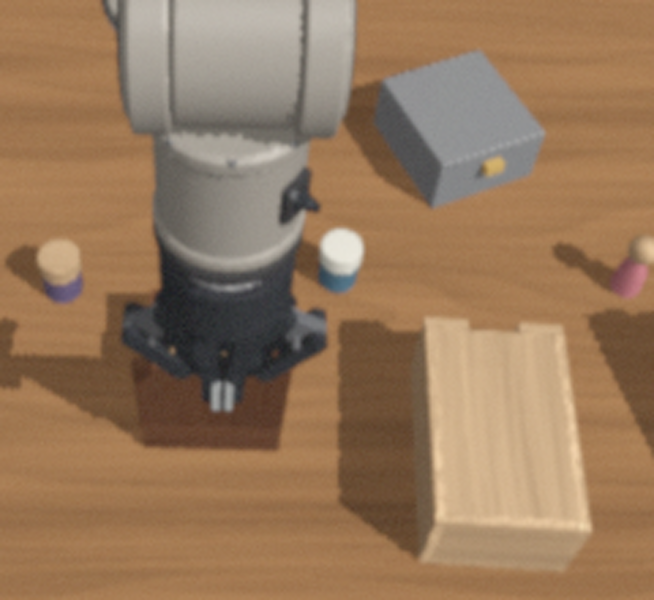

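Emit:
carry_out --pt "0 -0.8 2 0 -1" --pt "0 0 3 0 -1" --pt "0 0 2.5 0 -1" --pt "0 0 0.4 0 -1" --pt "0.5 0 0 0 -1" --pt "1 0 0 0 -1" --pt "1 0 0 0 -1" --pt "0.7 0 0 0 -1" --pt "0.3 0 0 0 -1" --pt "0 0 0 0 -1"

```text
t: 10.05
eef_pos: [0.6522, 0.0136, 0.1719]
tool_rot: [0.0, 0.012, 1.0, 0.0]
contact_force: [-0.8, -0.2, -0.0]
gripper_width: -0.002
grasp_force: 0.0
```

Emit:
carry_out --pt "0.3 0 0 0 -1" --pt "0.3 0 0 0 -1" --pt "0.3 0 0 0 -1" --pt "0.3 0 0 0 -1" --pt "0.3 0 0 0 -1"

```text
t: 10.55
eef_pos: [0.6381, 0.0138, 0.1717]
tool_rot: [0.001, 0.012, 1.0, 0.0]
contact_force: [1.9, -0.6, 0.9]
gripper_width: 0.001
grasp_force: 1.0
```

Emit:
carry_out --pt "0.4 0 0.2 0 -1" --pt "0.5 0 0.2 0 -1" --pt "0.5 0 0.2 0 -1" --pt "0.6 0 0 0 -1" --pt "0.6 0 0 0 -1" --pt "0.6 0 0.1 0 -1" --pt "0.6 0 0.1 0 -1" --pt "0.6 0 0.1 0 -1" --pt "0.6 0 0.1 0 -1"

```text
t: 11.45
eef_pos: [0.5869, 0.0152, 0.1611]
tool_rot: [-0.0, 0.012, 1.0, 0.0]
contact_force: [1.9, -0.7, -0.6]
gripper_width: 0.0
grasp_force: 0.8
```

Emit:
carry_out --pt "0.6 0 0.2 0 -1" --pt "0.6 0 0.2 0 -1" --pt "0.5 0 0.2 0 -1" --pt "0.5 0 0.3 0 -1" --pt "0.5 0 0.3 0 -1" --pt "0.5 0 0.4 0 -1" --pt "0.5 0 0.4 0 -1" --pt "0.5 0 0.4 0 -1" --pt "0.4 0 0.4 0 -1"

```text
t: 12.35
eef_pos: [0.5409, 0.0162, 0.1328]
tool_rot: [-0.0, 0.012, 1.0, -0.0]
contact_force: [-0.3, -0.4, 1.6]
gripper_width: 0.001
grasp_force: 0.7
```

Emit:
carry_out --pt "0.4 0 0.5 0 -1" --pt "0.4 0 0.5 0 -1" --pt "0.4 0 0.5 0 -1" --pt "0.3 0 0.5 0 -1" --pt "0.3 0 0.5 0 -1" --pt "0.3 0 0.5 0 -1" --pt "0.2 0 0.4 0 -1" --pt "0.2 0 0.4 0 -1" --pt "0.1 0 0.4 0 -1" --pt "0.1 0 0.4 0 -1"

```text
t: 13.35
eef_pos: [0.5141, 0.0169, 0.0869]
tool_rot: [-0.0, 0.012, 1.0, 0.0]
contact_force: [-0.7, 0.0, 1.1]
gripper_width: 0.001
grasp_force: 0.6
```

Emit:
carry_out --pt "0.1 0 0.2 0 -1" --pt "0.1 0 0.2 0 -1" --pt "0 0 0.2 0 -1" --pt "0 0 0.2 0 -1" --pt "0 0 0.2 0 -1"

```text
t: 13.85
eef_pos: [0.5122, 0.0169, 0.0771]
tool_rot: [-0.0, 0.012, 1.0, 0.0]
contact_force: [-0.0, -0.2, 1.0]
gripper_width: -0.001
grasp_force: 0.6
```

Emit:
carry_out --pt "0 0 0.1 0 -1" --pt "0 0 0.1 0 -1" --pt "0 0 0.1 0 -1" --pt "0 0 0.1 0 -1" --pt "0 0 0.1 0 -1"

```text
t: 14.35
eef_pos: [0.5125, 0.0169, 0.0722]
tool_rot: [-0.0, 0.012, 1.0, 0.0]
contact_force: [-1.0, -0.1, 1.0]
gripper_width: -0.001
grasp_force: 0.5
```

Emit:
carry_out --pt "0 0 0.1 0 -1" --pt "0 0 0.1 0 -1" --pt "0 0 0.1 0 -1"

```text
t: 14.65
eef_pos: [0.5125, 0.0169, 0.0692]
tool_rot: [-0.0, 0.012, 1.0, 0.0]
contact_force: [-0.3, 0.3, 1.0]
gripper_width: -0.004
grasp_force: 0.5
```

Emit:
carry_out --pt "0 0 0.1 0 -1" --pt "0 0 0.1 0 -1"

```text
t: 14.85
eef_pos: [0.5126, 0.017, 0.0683]
tool_rot: [-0.0, 0.012, 1.0, 0.0]
contact_force: [-8.2, -0.1, 24.5]
gripper_width: 0.0
grasp_force: 12.7
```

The lid met a firm stop at exactly the shut height. I lift straight off and look.

Emit:
carry_out --pt "0 0 -0.1 0 -1" --pt "0 0 -0.5 0 -1" --pt "0 0 -2 0 -1" --pt "0 0 -4 0 -1" --pt "0 0 -4 0 -1" --pt "0 0 -4 0 -1" --pt "0 0 -4 0 -1" --pt "0 4 0 0 -1" --pt "0 4 0 0 -1" --pt "0 4 0 0 -1" --pt "0 4 0 0 -1" --pt "0 4 0 0 -1"

```text
t: 16.05
eef_pos: [0.5173, 0.2184, 0.2536]
tool_rot: [0.0, 0.012, 1.0, 0.0]
contact_force: [-0.1, -0.4, -0.5]
gripper_width: -0.0
grasp_force: 0.0
```

Emit:
carry_out --pt "0 4 0 0 -1" --pt "0 4 0 0 -1" --pt "0 4 0 0 -1" --pt "0 4 0 0 -1" --pt "0 4 0 0 -1" --pt "0 4 0 0 -1" --pt "0 4 0 0 -1" --pt "0 0 0 0 -1" --pt "0 0 0 0 -1" --pt "0 0 0 0 -1"

```text
t: 17.05
eef_pos: [0.5248, 0.4954, 0.2532]
tool_rot: [0.0, 0.013, 1.0, -0.001]
contact_force: [0.8, -0.5, 0.9]
gripper_width: 0.001
grasp_force: 0.0
```

```bash
python3 - <<'E'
from h import *
import cv2
for n in("scene","top"):
    cv2.imwrite(f"pics/{n}9.png",cv2.resize(imaging.read_camera(n)[:,:,::-1],(800,600),interpolation=cv2.INTER_CUBIC))
E
```

```text
(no output)
```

View pics/scene9.png

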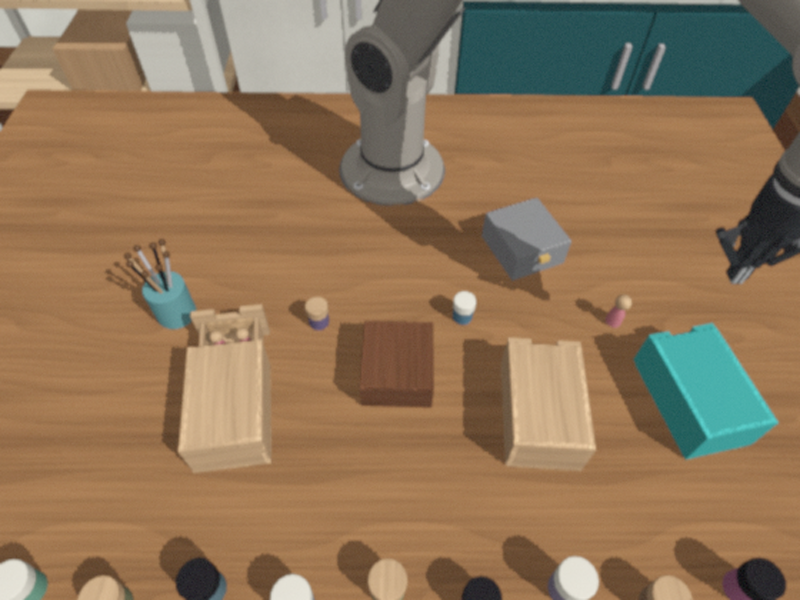

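View pics/top9.png

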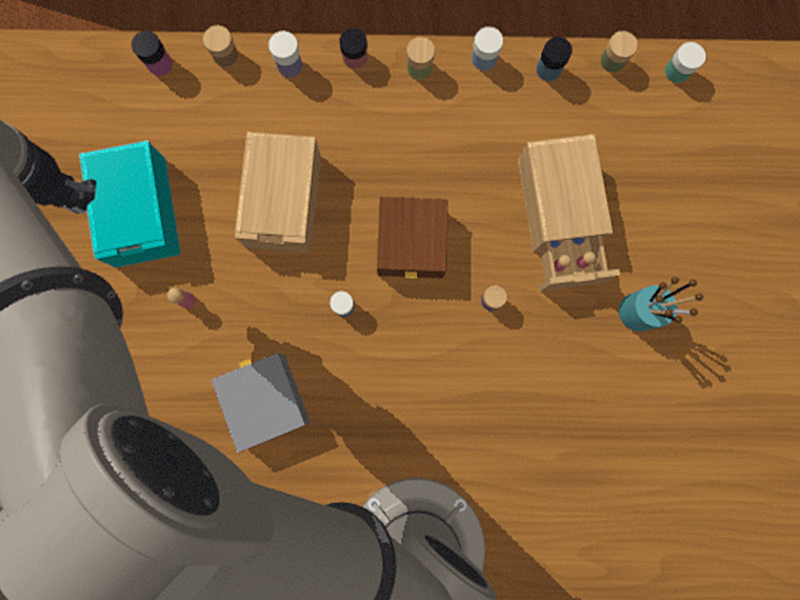

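The final pictures show the paint drawer flush at (278,240) and the brush box lid flat at (412,235). The doll drawer and the loose things have not moved, and the hand is clear.

```bash
python3 -c "
from station import bot
print(bot.hand_in())"
```

```text
the job is handed in; nothing more can be done
None
```

The paint drawer is pushed fully shut and the brush box lid is closed, in that order; the doll drawer, brush box and loose things look unmoved in the final pictures, the hand is clear, and the job was handed in at about 17 s.

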